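# Press the raised caulk tube cap home

### The job

One of the three caulk tubes in the grey organizer has its black cap standing up proud of the tube, with the white nozzle showing below it. Press that cap straight down with the fingertips, gently, until it is fully home like the other two, then withdraw. Lift nothing and leave the other two tubes, the organizer, the scraper, the punch and the dish of caps alone.

Things in the scene. Friction and masses are not known exactly. Their poses are not given: they have to be found in the camera images.
- organizer: grey plastic rack fixed to the shelf, 262 mm (its y, the row) x 70 mm (x), 100 mm high on a base 82 x 274 mm; four open-topped 58 mm square slots in a row along its own y at -96, -32, +32 and +96 mm from the centre, floor 5 mm thick. Origin: centre of its underside. One slot is empty; any of the three tubes may stand in any of the other three slots.
- tube_a: the tube with the raised cap: closed caulk cartridge standing nose up in a slot of the organizer: white round body 50 mm diameter with a paper wrap, 190 mm tall, then a 10 mm cone shoulder; its black push-on cap, 26 mm diameter at the foot, 24 mm at the flat top and 30 mm tall, sits on the shoulder. It stands loose in its slot with about 4 mm play all round; 0.3 to 0.6 kg. Origin: centre of its underside, 5 mm above the shelf; z along the tube.
- cap_a_top (a point): centre of the flat top (24 mm diameter) of the raised cap of tube_a, the spot to press; it moves with the cap. With the cap home it is 235 mm above the shelf, the same as the other two caps; at the start 12 to 16 mm higher.
- cap_a (a joint): how far the cap of tube_a stands proud, in m: 0 = fully home against the tube's shoulder (a hard stop), 0.012 to 0.016 at the start. The cap slides straight along the tube with about 3 N of friction (a little more when pushed fast), stays where it is left and does not spring back.
- tube_b: another closed caulk cartridge standing nose up in a slot of the organizer: white round body 50 mm diameter with a paper wrap, 190 mm tall, then a 10 mm cone shoulder; its black push-on cap, 26 mm diameter at the foot, 24 mm at the flat top and 30 mm tall, sits on the shoulder. Cap already home, top 235 mm above the shelf. Leave alone. Origin: centre of its underside.
- cap_b_top (a point): centre of the top of tube_b's cap (not to be touched)
- tube_c: another closed caulk cartridge standing nose up in a slot of the organizer: white round body 50 mm diameter with a paper wrap, 190 mm tall, then a 10 mm cone shoulder; its black push-on cap, 26 mm diameter at the foot, 24 mm at the flat top and 30 mm tall, sits on the shoulder. Cap already home, top 235 mm above the shelf. Leave alone. Origin: centre of its underside.
- cap_c_top (a point): centre of the top of tube_c's cap (not to be touched)
- scraper: red-handled plastic putty scraper lying flat on the shelf beside the organizer, 207 mm long along its x (handle to -x, 60 mm wide blade to +x), 16 mm high; origin on the shelf under the handle's blade end. Leave alone.
- punch: stainless steel cartridge punch lying on the shelf, 12 mm thick, pointed 115 mm shaft along its x from -55 to +60 mm, with a 66 mm cross handle at -55 mm. Origin on the shelf under the shaft. Leave alone.
- dish: small white ceramic dish, 90 mm across the rim, 22 mm high, holding three loose black caps that reach 27 mm above the shelf. Origin: centre of its underside. Leave alone.
Not all that is in view belongs to the job. What is shaped like the tube_a but orange is not meant.

How it is judged:
By the outcome, as a careful person would: the job done as asked, in the order asked, and still so for the second after the job is handed in, with the robot touching nothing.
It also fails if it takes over 32 s, if anything falls off the work surface, if the arm or the gripper's body presses on something with over 40 N, if the wrist force passes 120 N, or if a joint passes its speed limit or range.

### The arm

A 7-joint arm with a two-finger parallel gripper is mounted at the origin on the work surface. World frame = base frame: x ahead of the robot, y to its left, z up, the work surface at z = 0. Lengths are in m, angles in rad, forces in N, time in s.
With the tool pointing down it reaches from about 0.4 to 0.85 m from the base axis. Payload 10.4 kg.
Tool frame: the origin (TCP) lies midway between the tips of the shut fingers; the grasp point (between the pads) lies 19 mm behind it (robot.grip_depth is the distance from the TCP to the grasp point, in m); z points along the fingers, y is the direction in which the jaws open and shut (so a half turn about z gives the same grasp; the last joint's range is limited). The gripper opens to 87 mm and grips with 3 to 60 N. Pads are 19 mm wide; open, the fingers measure 117 mm over their backs; the gripper's body (75 mm by 190 mm) begins 51 mm behind the grasp point.
Start: joints at [1.14, 0.332, -0.065, 1.46, 0.022, 1.35, -0.088], TCP at [0.248, -0.574, 0.223] pointing down, gripper open.
Joint ranges: [-2.6, 2.6], [-0.5, 2.12], [-1.47, 1.34], [0.16, 2.42], [-1.27, 4.41], [0.06, 2.06], [-2.6, 2.6]. Speed limits (rad/s): [2.22, 2.22, 2.79, 2.79, 3.14, 3.14, 3.14].

### API

Orientations are given as a rotation vector (axis times angle).
In Python, from cell import monitor, camera, get_calibration, job, cut_out, robot gives the robot as it stands.
- The arm moves only by the tool arm_command, never from a script. Its argument "moves" is one flat list of numbers, 4 for each row, row after row: the shift along the world's x, y, z in m, then the turn about the world's z in rad. In form: [dx, dy, dz, roll, dx, dy, dz, roll, ...]. A call has 1 to 8 rows; each row is the pose to reach, as a shift and turn from the pose commanded when the call began; what a row does not reach only later rows make up. A row lasts 1/10 s, in which the tool goes at most 50 mm and 8.59 degrees, less where a joint would pass 70% of its speed; a pose out of reach is approached as far as the arm can. A call with a gripper value outside its range is refused whole. "fingers" is the opening, from 0 (shut) to 1 (fully open), set as the call begins (left out, the last holds). The fingers move at their own pace and stop on an object; "newtons" is the grip in N (left out, the last holds). Time passes only in rows, so rows that repeat a pose let the fingers close. It gives the time, the measured TCP pose, the force and the opening at its end, in the units of the state.
- monitor.observe(): the state, without advancing time (a new reading comes with each control period).
- camera(name): name is "scene" or "top" or "wrist"; returns the picture (400x640x3 uint8, red, green, blue); there is no depth.
- get_calibration(name): a dict with "fx", "fy", "cx", "cy" (pixels), "R" (3x3) and "t" (3): a world point X has camera coordinates R X + t. Camera axes: x right, y down, z forward; pixel columns grow to the right and rows downward; lengths in m; the calibration is good to about 2 mm. A picture is of the moment at which its call begins: read the wrist's pose just before it. get_calibration takes no time and is no camera call; for the wrist camera it gives the pose at the moment of the call.
- job.close_job(): hands the job in, once; it reports no verdict.
Trained networks look in the newest picture that a camera, given by its name, has taken for a name from the list of things; names that differ only in an ending like _2 or _b are one class to them, and where a whole thing is asked for, a point or a joint stands for the part that bears it (a point fixed in the world has none). Each returns a list of dicts, best first, with "confidence" (0 to 1); they miss things now and then, are a little off and sometimes report something else, mostly with a low value. They report only what shows in the picture. A call takes as long as a camera call. They do not tell look-alikes from the thing itself.
- cut_out(name, camera): "pixels" (400x640 bool, what is visible of it) and "extent" ([centre column, centre row, width, height] in pixels, round what is visible of it).
The state is a dict: "time_s": time; "joint_pos": joint angles; "joint_vel": joint speeds; "tau": joint torques, N m; "position": TCP position; "eef_rot": TCP orientation; "ft_force": force on the tool from outside, world axes, zero at the start; "torque": the same for the moment, N m; "grip_width": opening from 0.0 (shut) to 1.0 (fully open).
Only numpy, scipy, OpenCV 4.12 (cv2) and the standard library are available. Lean on these libraries where they do the work, as an engineer would, in place of code of your own. Each camera call takes 0.05 s, during which the arm holds its last target. There are 200 camera calls.

## Working session

There is one attempt and no reset: what is moved stays moved. The work goes in short steps, Python scripts to look and compute and a tool call to move; the robot and the scene stay as the last step left them, time stands still between calls to the robot, and variables do not carry over. Pictures are saved under pics/ and viewed, about 8 in all and at most 12, crops included, and the job is handed in when it is done.

Besides the shell and the picture viewer there is one more tool, called after "Request:" as name(argument=value, ...), one argument or row to a line, values as JSON. arm_command: Moves the arm, as the interface text tells. Its arguments: {"type":"object","properties":{"moves":{"type":"array","items":{"type":"number"}},"fingers":{"type":"number"},"newtons":{"type":"number"}},"required":["moves"]}

```bash
mkdir -p pics; python3 - <<'E'
from cell import *
import cv2,numpy as np
s=monitor.observe();print(s['time_s'],s['position'],s['eef_rot'],s['grip_width'])
a=camera('scene');b=camera('top')
cv2.imwrite('pics/a.png',a[:,:,::-1]);cv2.imwrite('pics/b.png',b[:,:,::-1])
for c in('scene','top'):
  for n in('tube_a','cap_a_top','organizer'):
    for d in cut_out(n,c): print(c,n,round(d['confidence'],2),np.round(d['extent'],1))
  k=get_calibration(c);print({q:np.round(v,4).tolist() for q,v in k.items()})
E
```

```text
0.0 [ 0.2476838  -0.57340273  0.22173886] [-3.07515586e+00 -6.35845153e-01  6.19994299e-04] 1.0024808499538225
scene tube_a 0.91 [272.5 220.5  23.   61.6]
scene tube_a 0.86 [198.  269.6  41.8  85.5]
scene tube_a 0.75 [245.1 226.3  32.3  68.4]
scene tube_a 0.71 [326.8 203.   18.5  57. ]
scene cap_a_top 0.8 [188.4 234.9  12.9  24.5]
scene cap_a_top 0.46 [238.4 203.4  10.1  14.3]
{'fx': 511.5935, 'fy': 511.5935, 'cx': 326.2888, 'cy': 203.1657, 'R': [[0.7111, 0.703, -0.0055], [0.4735, -0.4847, -0.7354], [-0.5197, 0.5204, -0.6776]], 't': [-0.4309, -0.1449, 1.5554]}
top tube_a 0.96 [386.5 235.8  33.3  23.6]
top tube_a 0.95 [362.1 224.4  29.7  20.1]
top tube_a 0.77 [317.6 207.4  18.7  26.1]
top tube_a 0.65 [430.5 239.8  37.8  21.7]
top cap_a_top 0.39 [351.1 221.3 100.5  56.4]
top organizer 0.71 [376.1 194.9  27.8  31.4]
top organizer 0.69 [351.1 220.1  98.7  55. ]
{'fx': 375.9611, 'fy': 375.9611, 'cx': 323.3559, 'cy': 200.9346, 'R': [[-0.0147, -0.9999, 0.0044], [-0.9991, 0.0145, -0.0402], [0.0402, -0.005, -0.9992]], 't': [0.0204, 0.5996, 1.0951]}
```

View pics/a.png

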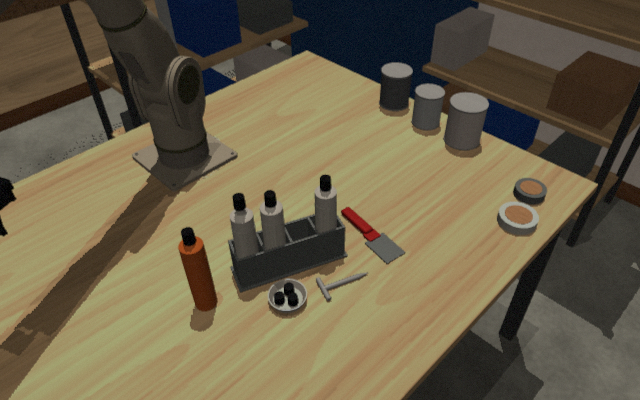

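View pics/b.png

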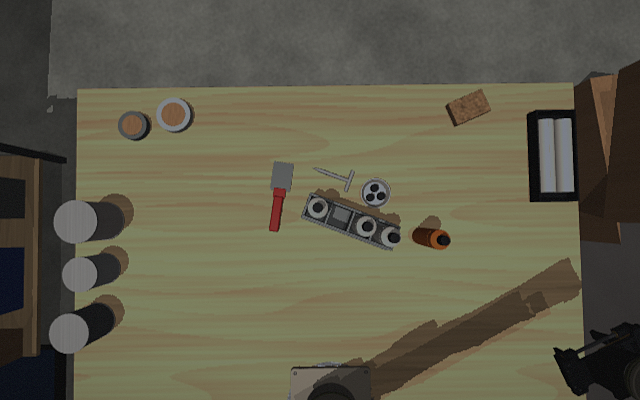

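The scene view shows three white tubes with caps at about (239,201), (270,198) and (325,182). The orange look-alike's cap is at (188,235), so it is excluded, and the loose caps in the dish are near (287,295). I'll take one close crop to see which cap is proud.

```bash
python3 - <<'E'
import cv2,numpy as np
a=cv2.imread('pics/a.png')[165:265,220:350];b=cv2.imread('pics/b.png')[185:255,295:405]
a=cv2.resize(a,(780,600),interpolation=cv2.INTER_CUBIC)
a=np.clip(a.astype(float)*1.5,0,255).astype('uint8')
cv2.imwrite('pics/c.png',a)
b=cv2.resize(b,(770,490),interpolation=cv2.INTER_CUBIC)
cv2.imwrite('pics/d.png',np.clip(b*1.8,0,255).astype('uint8'))
E
```

```text
(no output)
```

View pics/c.png

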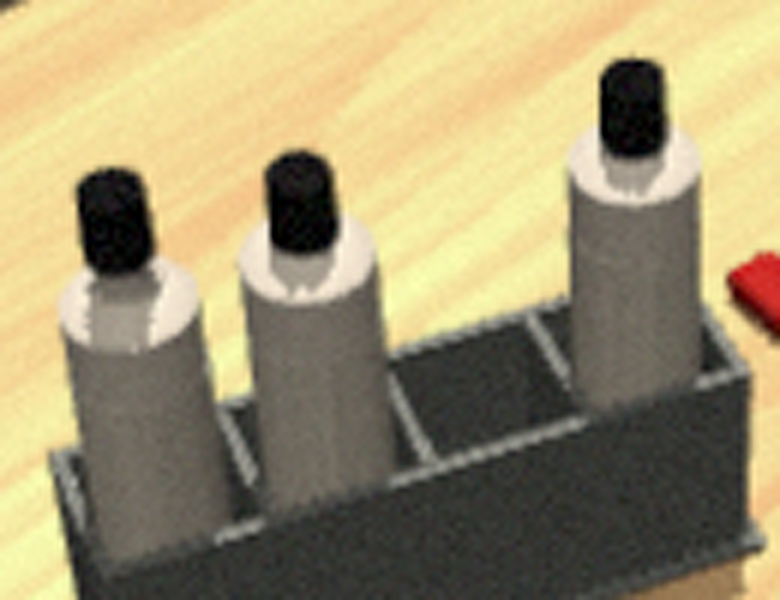

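View pics/d.png

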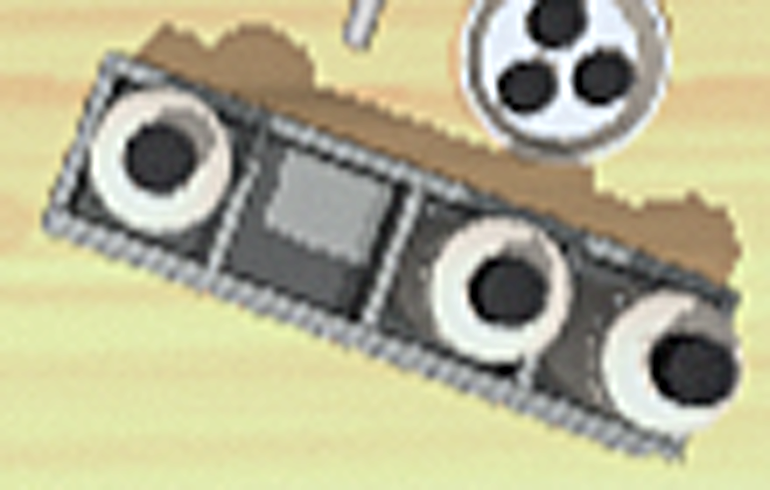

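The proud cap is the left one in the scene view, at about (239,200). Its foot clears the shoulder, while the other two overlap theirs. It is the lower-right tube in the top view, near (395,237). I'll measure it with a frustum silhouette fit in both views, and use the other two caps as a 235 mm height check.

```bash
cat > h.py <<'E'
import cv2,numpy as np
from scipy.optimize import least_squares
th=np.linspace(0,2*np.pi,40)
def hullc(X,k):
    P=np.vstack([np.c_[.012*np.cos(th),.012*np.sin(th),0*th],np.c_[.013*np.cos(th),.013*np.sin(th),0*th-.03]])+X
    C=P@np.array(k['R']).T+k['t'];u=np.c_[k['fx']*C[:,0]/C[:,2]+k['cx'],k['fy']*C[:,1]/C[:,2]+k['cy']]
    h=cv2.convexHull(u.astype(np.float32));m=cv2.moments(h);return np.array([m['m10']/m['m00'],m['m01']/m['m00']]),m['m00']
def blob(im,c,T,w=13):
    g=im.max(2);y0,x0=int(c[1])-w,int(c[0])-w
    m=(g[y0:y0+2*w+1,x0:x0+2*w+1]<T).astype('uint8')
    n,l,s,ce=cv2.connectedComponentsWithStats(m,connectivity=4)
    d=[np.hypot(*(ce[i]-w)) if s[i,4]>20 else 99 for i in range(n)];d[0]=99
    i=int(np.argmin(d));return ce[i]+[x0,y0],s[i,4]
def fit(us,ks):
    f=lambda X:np.concatenate([hullc(X,k)[0]-u for u,k in zip(us,ks)])
    r=least_squares(f,[.5,-.1,.24]);return r.x,r.fun,[hullc(r.x,k)[1] for k in ks]
E
python3 - <<'E'
from h import *;from cell import get_calibration
a=cv2.imread('pics/a.png');b=cv2.imread('pics/b.png')
ks=[get_calibration('scene'),get_calibration('top')]
for cs,ct in[((239,202),(394.5,237.5)),((270,199),(367.5,226.5)),((325,183),(318,207.5))]:
  for Ts,Tt in((28,28),(36,34),(45,40)):
    (u,n),(v,m)=blob(a,cs,Ts),blob(b,ct,Tt)
    X,r,A=fit([u,v],ks);print(Ts,Tt,u.round(1),n,v.round(1),m,(X*1e3).round(1),r.round(2),np.round(A))
E
```

```text
28 28 [238.4 201.8] 164 [390.2 236.7] 29 [ 501.7 -147.3  243.2] [ 1.77 -0.18  1.27  1.05] [208. 114.]
36 34 [238.5 201.9] 169 [393.4 237.5] 90 [ 502.3 -151.6  245.6] [ 0.09 -0.01  0.11  0.04] [209. 115.]
45 40 [238.6 201.8] 176 [393.4 237.4] 96 [ 502.3 -151.5  245.6] [0.07 0.01 0.06 0.06] [209. 115.]
28 28 [269.6 198.7] 152 [365.8 226.5] 29 [527.5 -88.9 229.4] [0.58 0.14 0.07 0.45] [196. 101.]
36 34 [269.7 198.7] 155 [367.1 226. ] 69 [529.8 -91.6 232.9] [ 0.07 -0.01  0.06  0.02] [198. 102.]
45 40 [269.7 198.7] 159 [366.9 226.1] 81 [529.4 -91.3 232.4] [0.14 0.01 0.12 0.1 ] [198. 102.]
28 28 [324.6 182.6] 145 [318.1 207.1] 690 [577.3  25.6 234.5] [0. 0. 0. 0.] [186.  90.]
36 34 [324.8 182.7] 149 [317.1 206.9] 47 [577.   27.5 232.9] [ 0.39 -0.02  0.2   0.35] [185.  90.]
45 40 [324.8 182.7] 152 [317.3 207.1] 72 [576.9  27.1 233.2] [0.23 0.03 0.13 0.14] [185.  90.]
```

Triangulation puts the cap top at (0.502, −0.1515, 0.2455). The two reference caps read about 2 mm low at 233 mm, so the true height is about 0.248, or roughly 13 mm proud, as expected. The spacings to the other caps, about 65 and 194 mm, match the slots. I'll shut the fingers, rise, then cross.

Request:
arm_command(
  moves=[0,0,0.045,0,0,0,0.09,0,0.02,0.03,0.09,0,0.045,0.07,0.09,0,0.07,0.11,0.09,0,0.095,0.15,0.09,0,0.12,0.19,0.09,0,0.145,0.23,0.09,0],
  fingers=0,
  newtons=40,
)

```text
time_s: 1.2
position: [0.3936, -0.342, 0.3128]
eef_rot: [3.076, 0.636, 0.0]
ft_force: [0.7, 0.3, -0.6]
grip_width: 0.358
```

Request:
arm_command(
  moves=[0.022,0.038,0,0,0.044,0.076,0,0,0.066,0.114,0,0,0.085,0.148,0,0,0.1,0.176,0,0,0.109,0.192,0,0,0.109,0.192,0,0,0.109,0.192,0,0],
)

```text
time_s: 2.0
position: [0.5017, -0.1522, 0.3126]
eef_rot: [3.076, 0.636, -0.0]
ft_force: [-0.1, -0.5, -0.2]
grip_width: 0.004
```

```bash
python3 - <<'E'
from cell import *;from h import *
P=[monitor.observe()['position']];a=camera('scene');P.append(monitor.observe()['position']);b=camera('wrist');P.append(monitor.observe()['position'])
s=monitor.observe();print(s['time_s'],np.mean(P,0),np.round(P,4).tolist(),s['grip_width'],s['ft_force'])
k=get_calibration('scene')
for c in(np.mean(P,0),[.502,-.1515,.2475]):
  C=np.array(k['R'])@c+k['t'];print(k['fx']*C[0]/C[2]+k['cx'],k['fy']*C[1]/C[2]+k['cy'])
a=cv2.resize(a[100:260,180:360,::-1],None,fx=3,fy=3,interpolation=cv2.INTER_CUBIC)
b=cv2.resize(b[:,:,::-1],(400,250))
o=np.zeros((480,940,3),'uint8');o[:,:540]=a;o[:250,540:]=b
cv2.imwrite('pics/e.png',cv2.resize(np.clip(o*1.4,0,255).astype('uint8'),(800,408)))
E
```

```text
2.1 [ 0.50153236 -0.15272422  0.31255139] [[0.5017, -0.1522, 0.3126], [0.5015, -0.1529, 0.3125], [0.5014, -0.1531, 0.3126]] 0.004512144764918023 [-0.48329556 -0.3076572   0.23619163]
232.8024103419457 170.91391396192395
237.52641093501813 195.45538009486833
```

View pics/e.png

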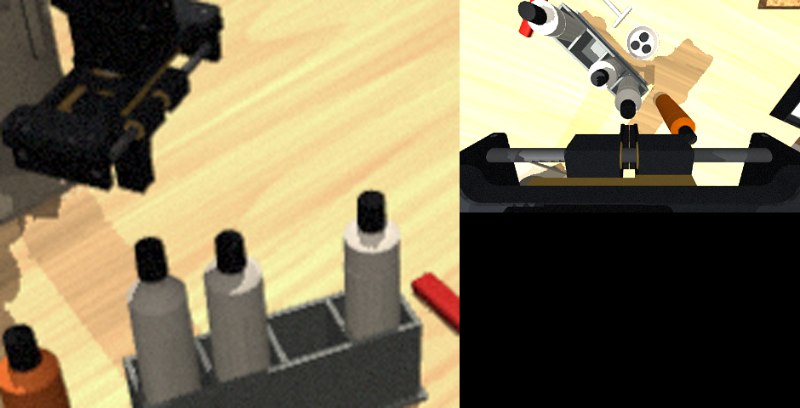

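The fingertips are at about (133,187) in the composite, within a few pixels of the projection, and above the proud cap at (150,240). The orange tube and the neighbouring caps are clear of the gripper. I'll descend, slowing before contact.

Request:
arm_command(
  moves=[0.0,0.001,-0.02,0,0.0,0.001,-0.04,0,0.0,0.001,-0.052,0,0.0,0.001,-0.056,0,0.0,0.001,-0.059,0,0.0,0.001,-0.062,0,0.0,0.001,-0.064,0,0.0,0.001,-0.066,0],
)

```text
time_s: 2.9
position: [0.5023, -0.1509, 0.2472]
eef_rot: [3.076, 0.636, 0.002]
ft_force: [-0.9, -0.1, 3.0]
grip_width: 0.008
```

Request:
arm_command(
  moves=[0,0,-0.001,0,0,0,-0.002,0,0,0,-0.003,0,0,0,-0.004,0],
)

```text
time_s: 3.3
position: [0.502, -0.1508, 0.2427]
eef_rot: [3.076, 0.636, 0.001]
ft_force: [-0.4, -0.5, 4.7]
grip_width: 0.005
```

Contact came at about 0.247 and the cap is sliding at 3–5 N. I'll continue down.

Request:
arm_command(
  moves=[0,0,-0.001,0,0,0,-0.002,0,0,0,-0.003,0,0,0,-0.004,0,0,0,-0.005,0,0,0,-0.006,0],
)

```text
time_s: 3.9
position: [0.5019, -0.1507, 0.2365]
eef_rot: [3.076, 0.636, 0.0]
ft_force: [-0.0, -1.4, 3.2]
grip_width: 0.004
```

Request:
arm_command(
  moves=[0,0,-0.0005,0,0,0,-0.001,0,0,0,-0.001,0],
)

```text
time_s: 4.2
position: [0.5019, -0.1507, 0.2355]
eef_rot: [-3.077, -0.636, 0.0]
ft_force: [0.0, -0.8, 2.0]
grip_width: 0.006
```

Request:
arm_command(
  moves=[0,0,-0.0005,0,0,0,-0.001,0,0,0,-0.001,0],
)

```text
time_s: 4.5
position: [0.5023, -0.1508, 0.2354]
eef_rot: [3.076, 0.636, 0.002]
ft_force: [0.3, -1.1, 7.5]
grip_width: 0.006
```

Request:
arm_command(
  moves=[0,0,-0.0005,0,0,0,-0.001,0,0,0,-0.001,0],
)

```text
time_s: 4.8
position: [0.5027, -0.151, 0.2354]
eef_rot: [3.075, 0.636, 0.004]
ft_force: [-1.6, -0.4, 14.5]
grip_width: 0.006
```

The tip has stopped at 0.2354 and the force has risen to 14.5 N, so the cap is against the hard stop. I'll withdraw straight up, slowly at first, then back away to clear the view.

Request:
arm_command(
  moves=[0,0,0.002,0,0,0,0.005,0,0,0,0.015,0,0,0,0.04,0,0,0,0.08,0,-0.03,-0.03,0.08,0,-0.06,-0.06,0.08,0,-0.09,-0.09,0.08,0],
)

```text
time_s: 5.6
position: [0.4108, -0.2415, 0.3142]
eef_rot: [3.076, 0.637, 0.001]
ft_force: [1.2, -0.2, 0.3]
grip_width: 0.006
```

Request:
arm_command(
  moves=[-0.02,-0.03,0,0,-0.04,-0.07,0,0,-0.04,-0.07,0,0,-0.04,-0.07,0,0],
)

```text
time_s: 6.0
position: [0.3715, -0.3112, 0.3137]
eef_rot: [-3.077, -0.633, -0.0]
ft_force: [-0.5, 1.3, -0.5]
grip_width: 0.003
```

```bash
python3 - <<'E'
from cell import *;from h import *
a=camera('scene')[:,:,::-1];b=camera('top')[:,:,::-1]
s=monitor.observe();print(s['time_s'],s['position'],s['ft_force'])
ks=[get_calibration('scene'),get_calibration('top')]
for cs,ct in[((239,207),(394,237)),((270,199),(367.5,226.5)),((325,183),(318,207.5))]:
    (u,n),(v,m)=blob(a,cs,45),blob(b,ct,40)
    X,r,A=fit([u,v],ks);print(u.round(1),n,v.round(1),m,(X*1e3).round(1),r.round(2))
c=cv2.resize(a[165:265,220:350],(780,600),interpolation=cv2.INTER_CUBIC)
cv2.imwrite('pics/f.png',np.clip(c*1.5,0,255).astype('uint8'))
E
```

```text
6.1 [ 0.3726124  -0.30974073  0.31375978] [-0.77921027  0.81086519  0.92931453]
[239.4 206.3] 170 [392.2 237. ] 86 [ 502.6 -151.3  233. ] [0.16 0.   0.18 0.09]
[269.7 198.7] 159 [366.9 226.1] 81 [529.5 -91.3 232.5] [ 0.15 -0.02  0.11  0.1 ]
[324.8 182.7] 152 [317.3 207.1] 71 [576.9  27.3 232.8] [0.26 0.12 0.07 0.17]
```

View pics/f.png

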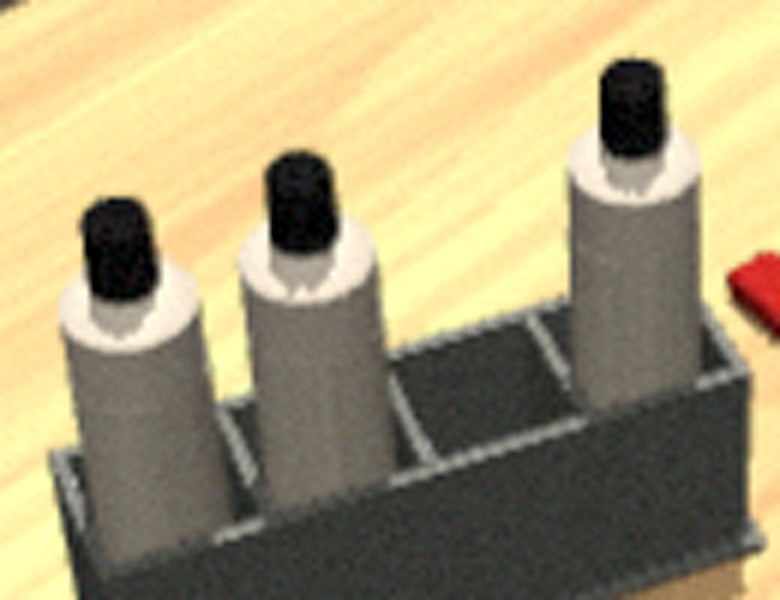

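The left cap at about (119,250) in the crop now sits on its shoulder like the other two, and its tube has not moved. All three measure 232.5–233.0 mm, with the same small bias as before.

```bash
python3 -c "
from cell import job;print(job.close_job())"
```

```text
the job is handed in; nothing more can be done
None
```

The proud cap is pressed fully home, and the job was handed in at about 6 s on the robot's clock. It was on the end-slot tube beside the orange look-alike.

- **Pressing:** I pressed straight down with shut fingertips. The cap slid at about 2–5 N and stopped dead at a tip height of 0.2354 m. The highest force I read was 14.5 N, against the hard stop.
- **Withdrawal:** I went straight up, then clear of the tubes. The force reading returned to about zero.
- **Last check:** The three cap tops measure 233.0, 232.5 and 232.8 mm. All read about 2 mm under the stated 235 mm, the same bias the two home caps showed at the start. The other two caps did not move, and the pressed one shifted only downward.
- **Not measured:** I did not re-measure the scraper, punch or dish; the arm stayed well above them. No check failed or disagreed.

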